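Fold away the jointed mug-drying rack

TASK

The mugs are dry: fold the jointed wooden drying rack away. First fold the outer bar back over the inner bar while the inner bar is still swung out, then swing the two together home over the bottom bar, so that all three bars lie fully folded one over another. Leave the tumbler that stands beside the rack undisturbed, and let go of the rack.

Things in the scene. Friction and masses are not known exactly. Their poses are not given: they have to be found in the camera images.
- drying_rack: Low rack of three flat plain wooden bars, each 24 mm wide and 13 mm thick with round ends, hinged end to end about upright axes like a folding ruler; its bottom bar is screwed to the worktop. The origin lies on the worktop under the first hinge (bottom bar to inner bar). The bottom bar, z 2 to 15 mm, runs 170 mm from there along this body's +y axis; z is up. Nothing stands on the first hinge but a flat rivet.
- inner_bar (a joint): Angle of the inner bar from the bottom bar, rad: 0 = folded, lying exactly over the bottom bar (a stop); it grows as the bar swings out counter-clockwise seen from above, over the rack's -x side. The inner bar, z 16 to 29 mm, is 140 mm from hinge to hinge. A stiff hinge (0.35 N m friction, 2.5 N at its peg) that stays where it is left.
- outer_bar (a joint): Angle of the outer bar from the inner bar, rad: 0 = folded back, lying exactly over the inner bar and pointing at the first hinge (a stop); it grows as the bar swings out clockwise seen from above. The outer bar, z 30 to 43 mm, is 100 mm from its hinge to its peg. A looser hinge (0.08 N m friction, 0.8 N at its peg) that stays where it is left; swinging it hardly moves the inner bar.
- elbow_peg (a point): Upright round wooden peg, 18 mm diameter (24 mm at its foot), from z 43 to 100 mm with rounded top, standing on the second hinge, where inner and outer bars meet, 140 mm from the first hinge; fixed to the inner bar, which it is used to swing. The point lies on its axis at z = 80 mm, where it is best gripped from above.
- tip_peg (a point): The same kind of upright peg, 18 mm diameter, z 43 to 100 mm, at the free end of the outer bar, 100 mm from the elbow peg; fixed to the outer bar, which it is used to swing. The point lies on its axis at z = 80 mm.
- tumbler: Clear drinking glass, 80 mm diameter, 91 mm high, loose and upright on the worktop on the rack's -x side about 230 mm from the first hinge: the folded arm swings past it, the arm with its outer bar still out may hit it. The origin lies under its centre, z up.
Not all that is in view belongs to the job. There is more than one size of the tumbler; the job needs the largest. There is more than one size of the drying_rack; the job needs the larger.

How it is judged:
On the way, in this order (a step that is already met when the one before it is completed fails the run):
1. the outer bar is folded back over the inner bar (within 10 degrees) while the inner bar still stands more than 70 degrees out (value of joint outer_bar below 0.175 rad and value of joint inner_bar above 1.22 rad), for 0.2 s.
2. the two together are folded over the bottom bar (within 10 degrees) (value of joint each of inner_bar, outer_bar below 0.175 rad), for 0.2 s.
At the end, for the whole second after the job is handed in: Inner and outer bars are both folded to within 10 degrees of fully home and at rest; the tumbler stands upright within 20 mm of where it was (all of step 2 and velocity of joint inner_bar between -0.05 and 0.05 rad/s and velocity of joint outer_bar between -0.05 and 0.05 rad/s and distance of tumbler from where it was at the start of the episode below 0.02 m and angle between tumbler's own z axis and vertical below 0.17 rad); the robot touches nothing.
It fails at once if the tumbler is pushed more than 20 mm or tipped more than 20 degrees (distance of tumbler from where it was at the start of the episode above 0.02 m or angle between tumbler's own z axis and vertical above 0.35 rad).
It also fails if it takes over 48 s, if anything falls off the work surface, if the arm or the gripper's body presses on something with over 40 N, if the wrist force passes 120 N, or if a joint passes its speed limit or range.

ROBOT

A 6-joint arm with a two-finger parallel gripper is mounted at the origin on a cart in front of the work surface, level with it; the furniture and walls round the work are solid. World frame = base frame: x ahead of the robot, y to its left, z up, the work surface at z = 0. Lengths are in m, angles in rad, forces in N, time in s.
With the tool pointing down it reaches from about 0.35 to 0.775 m from the base axis. Payload 7.3 kg.
Tool frame: the origin (TCP) lies between the finger pads; the fingertips stand 8 mm ahead of it and the grasp point (between the pads) lies 11 mm behind it (robot.nose_length is the distance from the TCP to the fingertips, in m); z points along the fingers, y is the line along which they close (so a half turn about z gives the same grasp; the last joint's range is limited). The gripper opens to 92 mm and grips with 3 to 60 N. Pads are 19 mm wide; open, the fingers measure 130 mm over their backs; the gripper's body (75 mm by 190 mm) begins 47 mm behind the grasp point.
Start: joints at [0.984, 0.342, 1.524, -0, 1.275, -0.146], TCP at [0.224, 0.475, 0.235] pointing down, gripper open.
Joint ranges: [-2.53, 2.53], [-0.77, 2.02], [0.04, 2.7], [-1, 4.14], [0.28, 2.66], [-3.11, 3.11]. Speed limits (rad/s): [2.57, 2.57, 3.14, 3.14, 3.14, 3.14].

INTERFACE

Orientations are given as [roll, pitch, yaw] about the fixed x, y, z axes, in that order (R = Rz(yaw) Ry(pitch) Rx(roll)).
In Python, from cell import robot gives the robot as it stands. The module is installed in compiled form; this text tells all that it offers.
- The arm moves only by the shell command python3 -m jog 'ROWS' [FORCE]. ROWS is JSON, a list that holds one entry, the list of rows, each a list of 5 numbers: the gripper's target within -1 to 1 (fully open at 1, half-way at 0, shut at -1), then the shift along the tool's x, y, z in m, then the turn about the tool's z in rad. A call has 1 to 5 rows; each row is the pose to reach, as a shift and turn from the pose commanded when the call began, along the tool's axes at that moment; what a row does not reach only later rows make up. A row lasts 1/12 s, in which the tool goes at most 41.7 mm and 7.16 degrees, less where a joint would pass 70% of its speed; a pose out of reach is approached as far as the arm can. A call with a gripper value outside its range is refused whole. The fingers move at their own pace and stop on an object; FORCE is the grip in N (left out, the last holds). Time passes only in rows, so rows that repeat a pose let the fingers close. It gives the time, the measured TCP pose, the force, the opening and the grip force at its end, in the units of the state.
- robot.observe(): the state, without advancing time (a new reading comes with each control period).
- robot.read_camera(name): name is "side" or "top" or "wrist"; returns the picture (384x512x3 uint8, red, green, blue); there is no depth.
- robot.camera_model(name): a dict with "camera_matrix" (3x3 intrinsics, pixels), "position" and "attitude" of the camera in the world; the wrist camera has in their place "mount" (4x4, takes a point from camera to tool coordinates, whose origin is the TCP and whose axes are the flange's). Camera axes: x right, y down, z forward; pixel columns grow to the right and rows downward; lengths in m; the calibration is good to about 2 mm. A picture is of the moment at which its call begins: read the wrist's pose just before it. camera_model takes no time and is no camera call.
- robot.hand_in(): hands the job in; it is judged then, once.
The state is a dict: "time": time; "qpos": joint angles; "qvel": joint speeds; "joint_efforts": joint torques, N m; "tool_pos": TCP position; "tool_rot": TCP orientation; "contact_force": force on the tool from outside, world axes, zero at the start; "torque": the same for the moment, N m; "opening": finger opening in m; "grip_force": force on a finger pad.
Only numpy, scipy, OpenCV 4.12 (cv2) and the standard library are available. Lean on these libraries where they do the work, as an engineer would, in place of code of your own. Each camera call takes 0.05 s, during which the arm holds its last target. There are 200 camera calls.

## Working session

There is one attempt and no reset: what is moved stays moved. The work goes in short steps, Python scripts to look and compute and a shell command to move; the robot and the scene stay as the last step left them, time stands still between calls to the robot, and variables do not carry over. Pictures are saved under pics/ and viewed, at most 10 in all, crops included, and the job is handed in when it is done.

```bash
mkdir -p pics; python3 - <<'E'
from cell import robot
import cv2,numpy as np
for n in("top","side"):
    cv2.imwrite(f"pics/{n}0.png",robot.read_camera(n)[:,:,::-1]); m=robot.camera_model(n)
    print(n,{k:np.round(v,4).tolist() for k,v in m.items()})
s=robot.observe();print(s["time"],s["tool_pos"],s["tool_rot"])
E
```

```text
top {'camera_matrix': [[391.1283, 0.0, 258.9471], [0.0, 391.1283, 191.4531], [0.0, 0.0, 1.0]], 'position': [0.3711, 0.086, 0.9346], 'attitude': [-3.0459, 0.0055, -1.5577]}
side {'camera_matrix': [[392.0638, 0.0, 249.0704], [0.0, 392.0638, 191.1753], [0.0, 0.0, 1.0]], 'position': [0.1663, -0.4927, 0.6796], 'attitude': [-2.2948, -0.0071, -0.4244]}
0.1 [0.22378542 0.47453236 0.23411723] [-3.14024270e+00 -2.06726712e-04  2.70077420e+00]
```

View pics/top0.png

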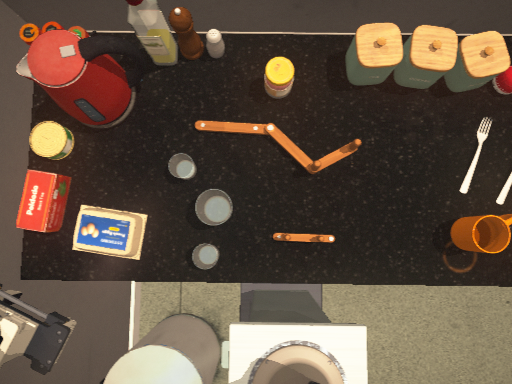

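View pics/side0.png

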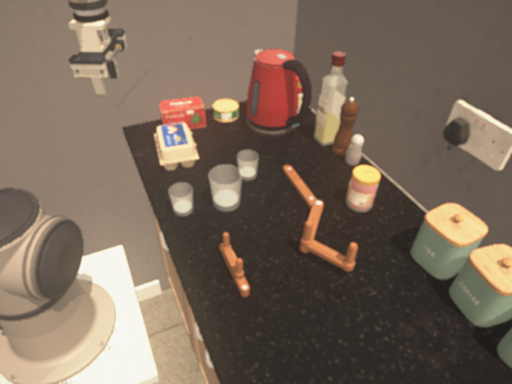

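The top view shows the larger rack with its first hinge near (270,128), the bottom bar end near (200,126), the elbow near (315,166) and the tip near (358,143). The largest tumbler is near (214,208). The smaller rack near (305,238) and the small tumblers are decoys. I'll enlarge both views to place the pegs.

```bash
python3 - <<'E'
import cv2,numpy as np
a=cv2.imread("pics/top0.png")[100:190,190:370];b=cv2.imread("pics/side0.png")[155:275,275:365]
a=cv2.resize(a,None,fx=4,fy=4,interpolation=cv2.INTER_CUBIC);b=cv2.resize(b,None,fx=2,fy=2,interpolation=cv2.INTER_CUBIC)
c=np.zeros((600,720,3),np.uint8);c[:360,:720]=a;c[360:600,:180]=b
cv2.imwrite("pics/crop.png",c)
E
```

```text
(no output)
```

View pics/crop.png

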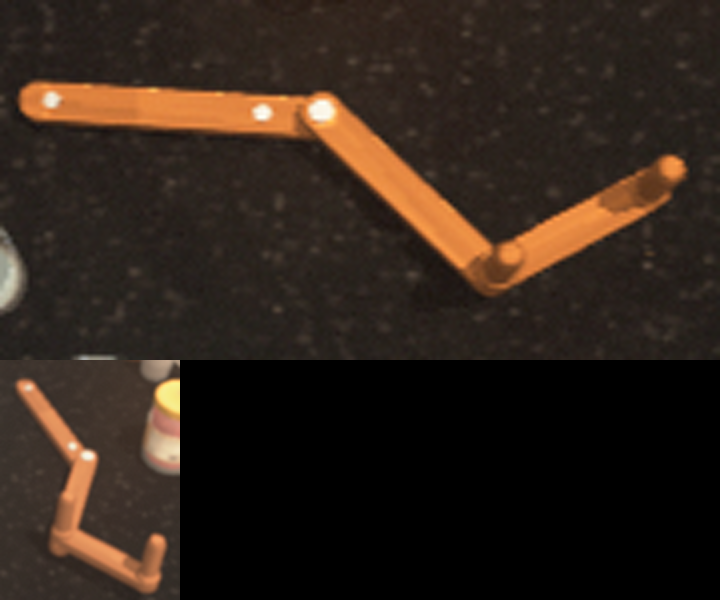

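The crop gives the rivet at about (270.2,127.5), the elbow peg top at (317,163.8) and the tip peg top at (358,142) in the top view. In the side view the peg tops are near (308.5,221) and (352.5,245).

```bash
cat > h.py <<'E'
from cell import robot
import numpy as np
from scipy.spatial.transform import Rotation as R
def ray(n,p):
    m=robot.camera_model(n); d=np.linalg.inv(m["camera_matrix"])@[*p,1]
    return np.array(m["position"]),R.from_euler("xyz",m["attitude"]).apply(d)
def plane(n,p,z):
    o,d=ray(n,p); return o+d*(z-o[2])/d[2]
def tri(a,b):
    (o,d),(q,e)=ray("top",a),ray("side",b)
    t=np.linalg.lstsq(np.c_[d,-e],q-o,rcond=None)[0]; return o+d*t[0],q+e*t[1]
E
python3 - <<'E'
from h import *
np.set_printoptions(precision=4,suppress=True)
H=plane("top",(270.2,127.5),.029);E=plane("top",(317,163.8),.098);T=plane("top",(358,142),.098);S=plane("top",(203,125),.015)
G=plane("top",(214,207),.06)
print(H,E,T,S,G)
print("tri",tri((317,163.8),(308.5,221)),tri((358,142),(352.5,245)))
n=lambda a:np.linalg.norm(a[:2]);print("EH",n(E-H),"TE",n(T-E),"SH",n(S-H),"GH",n(G-H))
an=lambda a:np.degrees(np.arctan2(a[1],a[0]))
print(an(S-H),an(E-H),an(T-E),an(H-E))
E
```

```text
[0.6101 0.0675 0.029 ] [ 0.513  -0.0331  0.098 ] [ 0.5619 -0.1221  0.098 ] [0.618  0.2287 0.015 ] [0.4187 0.1921 0.06  ]
tri (array([ 0.5123, -0.0325,  0.102 ]), array([ 0.5125, -0.0326,  0.1021])) (array([ 0.5616, -0.1217,  0.0995]), array([ 0.5593, -0.1206,  0.0986]))
EH 0.13979921901868658 TE 0.10161767840179521 SH 0.1614252429601777 GH 0.22831171094935676
87.1810783033554 -133.997165995598 -61.179859635883375 46.00283400440198
```

Lengths agree with the spec: 140 mm hinge to elbow, 102 mm elbow to tip, and tumbler 228 mm from the hinge. Inner is about 139° and outer about 107°. Next I move to above the tip peg with yaw going to 90°, so that tool x is world +y and tool y is world +x.

```bash
cat >> h.py <<'E'
def delta(x,y,z,yaw=np.pi/2):
    s=robot.observe(); M=R.from_euler("xyz",s["tool_rot"])
    p=s["tool_pos"]; print("t",round(s["time"],2),"p",np.round(p,4),"yaw",round(s["tool_rot"][2],3),"F",np.round(s["contact_force"],1),"open",round(s["opening"],4),"grip",round(s["grip_force"],1))
    print("shift",np.round(M.inv().apply(np.array([x,y,z])-p),4),"turn",round(s["tool_rot"][2]-yaw,3))
E
python3 -m jog '[[[0.2,-0.033,-0.023,0,0.12],[0.2,-0.065,-0.046,0,0.24],[0.2,-0.098,-0.069,0,0.36],[0.2,-0.131,-0.092,0,0.48],[0.2,-0.163,-0.115,0,0.6]]]' 20
python3 -m jog '[[[0.2,-0.04,0,0,0.12],[0.2,-0.08,0,0,0.24],[0.2,-0.12,0,0,0.36],[0.2,-0.16,0,0,0.48],[0.2,-0.2,-0.003,0,0.53]]]'
python3 -c "
from h import *
delta(.5615,-.122,.14)"
```

```text
time: 0.52
tool_pos: [0.3226, 0.2996, 0.2345]
tool_rot: [-3.141, 0.0, 2.096]
contact_force: [0.8, 0.0, 0.1]
opening: 0.0631
grip_force: 0.0
time: 0.93
tool_pos: [0.4215, 0.1254, 0.2346]
tool_rot: [3.141, -0.0, 1.565]
contact_force: [0.9, 0.1, 0.6]
opening: 0.055
grip_force: 0.0
t 0.93 p [0.4215 0.1254 0.2346] yaw 1.565 F [0.9 0.1 0.6] open 0.055 grip 0.0
shift [-0.2465  0.1415  0.0946] turn -0.006
```

```bash

python3 -m jog '[[[0.2,-0.035,0.02,0,0],[0.2,-0.07,0.04,0,0],[0.2,-0.105,0.06,0,0],[0.2,-0.14,0.08,0,0],[0.2,-0.175,0.1,0,0]]]' >/dev/null
python3 -m jog '[[[0.2,-0.03,0.018,0,0],[0.2,-0.055,0.032,0,0],[0.2,-0.0715,0.0415,0,0],[0.2,-0.0715,0.0415,0.03,0],[0.2,-0.0715,0.0415,0.06,0]]]' 
python3 - <<'E'
from h import *
import cv2
delta(.5615,-.122,.069)
s=robot.observe();m=robot.camera_model("wrist")
cv2.imwrite("pics/w1.png",robot.read_camera("wrist")[:,:,::-1])
print(np.round(m["mount"],4),m["camera_matrix"])
T=np.eye(4);T[:3,:3]=R.from_euler("xyz",s["tool_rot"]).as_matrix();T[:3,3]=s["tool_pos"]
for P in([.5615,-.122,.1],[.513,-.033,.1]):
    c=np.linalg.inv(T@m["mount"])@[*P,1];u=m["camera_matrix"]@c[:3];print("expected px",u[:2]/u[2])
E
```

```text
time: 1.77
tool_pos: [0.5636, -0.121, 0.1747]
tool_rot: [3.138, 0.001, 1.569]
contact_force: [0.4, 0.0, -1.2]
opening: 0.0552
grip_force: 0.0
t 1.77 p [ 0.5636 -0.121   0.1747] yaw 1.569 F [ 0.4  0.  -1.2] open 0.0552 grip 0.0
shift [-0.0009 -0.0024  0.1057] turn -0.002
[[ 2.000e-04 -9.585e-01 -2.852e-01  7.760e-02]
 [ 1.000e+00  1.000e-04  5.000e-04 -4.000e-04]
 [-4.000e-04 -2.852e-01  9.585e-01 -1.502e-01]
 [ 0.000e+00  0.000e+00  0.000e+00  1.000e+00]] [[301.38544364   0.         257.34597444]
 [  0.         301.38544364 200.62339581]
 [  0.           0.           1.        ]]
expected px [254.80027254 214.65865664]
expected px [185.41051399  95.49156821]
```

View pics/w1.png

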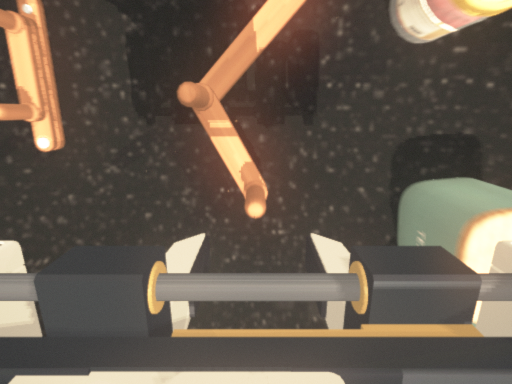

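The tip peg top is at (256,209) and the elbow peg top at (187,93), both within a few mm of prediction. The gripper body could come near the green canister with this yaw. I'll turn to yaw 180° so the gripper closes along world Y, then descend.

```bash

python3 -m jog '[[[0.2,0,0,0,-0.12],[0.2,0,0,0,-0.24],[0.2,0,0,0,-0.36],[0.2,0,0,0,-0.48],[0.2,0,0,0,-0.6]]]' >/dev/null
python3 -m jog '[[[0.2,0,0,0,-0.12],[0.2,0,0,0,-0.24],[0.2,0,0,0,-0.36],[0.2,0,0,0,-0.48],[0.2,0,0,0,-0.6]]]' >/dev/null
python3 -m jog '[[[0.2,0,0,0,-0.12],[0.2,0,0,0,-0.24],[0.2,0,0,0,-0.365],[0.2,0,0,0,-0.365],[0.2,0,0,0,-0.365]]]' >/dev/null
python3 -c "
from h import *
delta(.5615,-.122,.069,np.pi)"
```

```text
t 3.07 p [ 0.5623 -0.1191  0.175 ] yaw 3.132 F [ 0.4  0.6 -0.2] open 0.0553 grip 0.0
shift [ 0.0008 -0.0029  0.106 ] turn -0.009
```

```bash

python3 -m jog '[[[0.2,0,-0.003,0.03,0],[0.2,0,-0.003,0.06,0],[0.2,0,-0.003,0.085,0],[0.2,0,-0.003,0.105,0],[0.2,0,-0.003,0.105,0]]]' 20
python3 -m jog '[[[-0.9,0,0,0,0],[-0.9,0,0,0,0],[-0.9,0,0,0,0],[-0.9,0,0,0,0],[-0.9,0,0,0,0]]]' 20
python3 -c "
from h import *
delta(.5615,-.122,.069,np.pi)"
```

```text
time: 3.48
tool_pos: [0.5597, -0.1213, 0.0658]
tool_rot: [3.139, -0.008, 3.132]
contact_force: [-0.7, 0.7, -0.9]
opening: 0.0549
grip_force: 0.0
time: 3.9
tool_pos: [0.5629, -0.1224, 0.0709]
tool_rot: [-3.141, 0.002, 3.135]
contact_force: [0.2, 0.0, 0.6]
opening: 0.0263
grip_force: 0.0
t 3.9 p [ 0.5629 -0.1224  0.0709] yaw 3.135 F [0.2 0.  0.6] open 0.0263 grip 0.0
shift [0.0014 0.0004 0.0019] turn -0.006
```

```bash

python3 -m jog '[[[-0.9,0,0,0,0],[-0.9,0,0,0,0],[-0.9,0,0,0,0],[-0.9,0,0,0,0]]]' 20
python3 -m jog '[[[-0.9,-0.0147,0.0099,0,0],[-0.9,-0.0273,0.022,0,0],[-0.9,-0.0375,0.0361,0,0],[-0.9,-0.0452,0.0518,0,0],[-0.9,-0.05,0.0685,0,0]]]'
```

```text
time: 4.23
tool_pos: [0.5625, -0.1219, 0.0703]
tool_rot: [3.141, 0.001, 3.136]
contact_force: [-1.3, 3.6, 4.4]
opening: 0.0173
grip_force: 20.0
time: 4.65
tool_pos: [0.6146, -0.0553, 0.0704]
tool_rot: [-3.139, 0.003, 3.136]
contact_force: [0.3, -3.4, 3.3]
opening: 0.0171
grip_force: 20.0
```

```bash

python3 -m jog '[[[-0.9,-0.0018,0.0174,0,0],[-0.9,-0.0006,0.0347,0,0],[-0.9,0.0036,0.0517,0,0],[-0.9,0.0107,0.0676,0,0],[-0.9,0.0205,0.082,0,0]]]'
python3 -m jog '[[[-0.9,0.0082,0.009,0,0],[-0.9,0.0108,0.0114,0,0],[-0.9,0.0108,0.0114,0,0],[-0.9,0.0108,0.0114,0,0]]]'
python3 - <<'E'
from h import *
import cv2
delta(.5825,.039,.07,np.pi)
cv2.imwrite("pics/t2.png",robot.read_camera("top")[:,:,::-1])
E
```

```text
time: 5.07
tool_pos: [0.5948, 0.0287, 0.0705]
tool_rot: [-3.141, 0.006, 3.136]
contact_force: [9.1, 1.1, 1.2]
opening: 0.0154
grip_force: 20.4
time: 5.4
tool_pos: [0.5879, 0.0411, 0.071]
tool_rot: [3.14, 0.015, 3.135]
contact_force: [20.3, 6.9, -7.2]
opening: 0.0153
grip_force: 22.4
t 5.4 p [0.5879 0.0411 0.071 ] yaw 3.135 F [20.3  6.9 -7.2] open 0.0153 grip 22.4
shift [ 0.0054 -0.0022  0.0009] turn -0.007
```

View pics/t2.png

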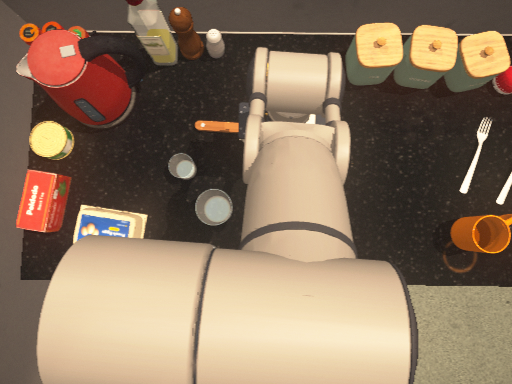

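The arm hides the rack in the top view. The force suggests the stop has been reached, so I release, lift and look with the wrist camera.

```bash

python3 -m jog '[[[0.2,0,0,0,0],[0.2,0,0,0,0],[0.2,0,0,0,0],[0.2,0,0,0,0],[0.2,0,0,0,0]]]'>/dev/null
python3 -m jog '[[[0.2,0,0,-0.03,0],[0.2,0,0,-0.06,0],[0.2,0,0,-0.1,0],[0.2,0,0,-0.14,0],[0.2,0,0,-0.14,0]]]'
python3 - <<'E'
from h import *
import cv2
s=robot.observe();m=robot.camera_model("wrist")
cv2.imwrite("pics/w2.png",robot.read_camera("wrist")[:,:,::-1])
print(s["tool_pos"],s["tool_rot"])
T=np.eye(4);T[:3,:3]=R.from_euler("xyz",s["tool_rot"]).as_matrix();T[:3,3]=s["tool_pos"];np.save("T2.npy",T@m["mount"])
for P in([.5825,.039,.1],[.513,-.033,.1],[.61,.0675,.029]):
    c=np.linalg.inv(T@m["mount"])@[*P,1];u=m["camera_matrix"]@c[:3];print("expected px",u[:2]/u[2])
E
```

```text
time: 6.28
tool_pos: [0.5853, 0.0392, 0.2181]
tool_rot: [-3.141, 0.014, 3.136]
contact_force: [0.5, 0.4, 1.5]
opening: 0.0553
grip_force: 0.0
[0.58526527 0.03923837 0.21814845] [-3.1407422   0.01389742  3.13571445]
expected px [256.63994382 193.52962988]
expected px [171.84691976 115.72642457]
expected px [281.3080812  199.26837955]
```

View pics/w2.png

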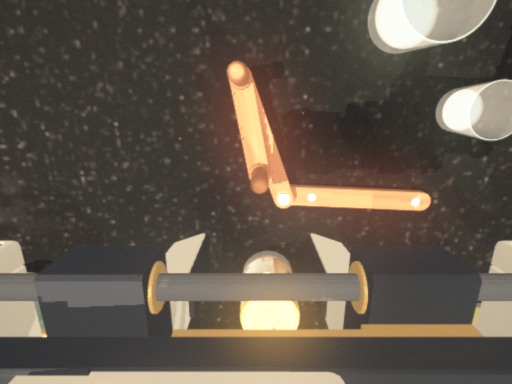

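The wrist view shows the rivet at (284,199), the elbow peg top at (237,70) and the tip peg top at (260,182). The inner bar has swung partly in and the outer is nearly folded, so I work out the angles.

```bash
python3 - <<'E'
from h import *
C=np.load("T2.npy");K=robot.camera_model("wrist")["camera_matrix"]
def w(p,z):
    d=C[:3,:3]@np.linalg.inv(K)@[*p,1];o=C[:3,3];return o+d*(z-o[2])/d[2]
H=w((284,199),.029);E=w((237,69),.098);T=w((260,180),.098);S=w((416,202),.015)
an=lambda a:np.degrees(np.arctan2(a[1],a[0]))
print(H,E,T,S);n=lambda a:np.linalg.norm(a[:2]);print(n(E-H),n(T-E))
print("inner",an(E-H)%360-an(S-H),"outer",(an(H-E)-an(T-E)))
E
```

```text
[0.60968669 0.07065292 0.029     ] [0.47630997 0.02349103 0.098     ] [0.57019555 0.04214969 0.098     ] [0.61865652 0.23365166 0.015     ]
0.14146940688055282 0.09572172570036182
inner 112.62336384351725 outer 8.233142008238328
```

Outer is about 8° and inner about 113°. That may already count for step 1, but I'd rather have margin, so I regrip the tip and fold it fully.

```bash

python3 -m jog '[[[0.2,0.009,0.002,0.03,0],[0.2,0.009,0.002,0.065,0],[0.2,0.009,0.002,0.1,0],[0.2,0.009,0.002,0.13,0],[0.2,0.009,0.002,0.147,0]]]'
python3 -m jog '[[[-0.9,0,0,0,0],[-0.9,0,0,0,0],[-0.9,0,0,0,0],[-0.9,0,0,0,0],[-0.9,0,0,0,0]]]' 10
python3 -m jog '[[[-0.9,0,0,0,0],[-0.9,0,0,0,0],[-0.9,0,0,0,0]]]'
python3 -m jog '[[[-0.9,0,0.006,0,0],[-0.9,0.002,0.01,0,0],[-0.9,0.003,0.014,0,0],[-0.9,0.003,0.014,0,0],[-0.9,0.003,0.014,0,0]]]'
```

```text
time: 6.75
tool_pos: [0.5699, 0.0416, 0.0581]
tool_rot: [3.141, -0.007, 3.136]
contact_force: [-0.5, -0.5, 0.1]
opening: 0.0553
grip_force: 0.0
time: 7.17
tool_pos: [0.5739, 0.0415, 0.0642]
tool_rot: [-3.141, 0.003, 3.136]
contact_force: [0.4, -1.4, 0.6]
opening: 0.0262
grip_force: 0.0
time: 7.42
tool_pos: [0.5736, 0.0415, 0.0637]
tool_rot: [-3.142, 0.002, 3.136]
contact_force: [-0.0, 0.5, 5.1]
opening: 0.018
grip_force: 10.0
time: 7.83
tool_pos: [0.5706, 0.056, 0.0635]
tool_rot: [-3.142, 0.002, 3.136]
contact_force: [-0.6, -0.2, 6.7]
opening: 0.0178
grip_force: 10.0
```

```bash

python3 -m jog '[[[-0.9,0.001,0.003,0,0],[-0.9,0.002,0.006,0,0],[-0.9,0.002,0.006,0,0],[-0.9,0.002,0.006,0,0],[-0.9,0.002,0.006,0,0]]]'
python3 -m jog '[[[0,0,0,0,0],[0.2,0,0,0,0],[0.2,0,0,0,0],[0.2,0,0,0,0],[0.2,0,0,0,0]]]'
python3 -m jog '[[[0.2,0.01,0,-0.03,0.12],[0.2,0.02,0,-0.06,0.24],[0.2,0.02,0,-0.1,0.36],[0.2,0.02,0,-0.14,0.48],[0.2,0.02,0,-0.14,0.6]]]'
python3 - <<'E'
from h import *
import cv2
s=robot.observe();m=robot.camera_model("wrist")
cv2.imwrite("pics/w3.png",robot.read_camera("wrist")[:,:,::-1])
print(s["tool_pos"],s["tool_rot"])
T=np.eye(4);T[:3,:3]=R.from_euler("xyz",s["tool_rot"]).as_matrix();T[:3,3]=s["tool_pos"];np.save("T3.npy",T@m["mount"])
E
```

```text
time: 8.25
tool_pos: [0.5686, 0.0603, 0.0635]
tool_rot: [-3.14, 0.001, 3.136]
contact_force: [-1.0, -7.0, 6.9]
opening: 0.0174
grip_force: 10.0
time: 8.67
tool_pos: [0.5679, 0.0619, 0.0624]
tool_rot: [3.141, -0.001, 3.136]
contact_force: [-0.0, -0.5, 0.2]
opening: 0.0462
grip_force: 0.0
time: 9.08
tool_pos: [0.5516, 0.0619, 0.2109]
tool_rot: [3.134, 0.011, 2.53]
contact_force: [1.4, 0.3, -0.5]
opening: 0.0551
grip_force: 0.0
[0.55157506 0.06193621 0.21087905] [3.1337749  0.01138938 2.53024568]
```

View pics/w3.png

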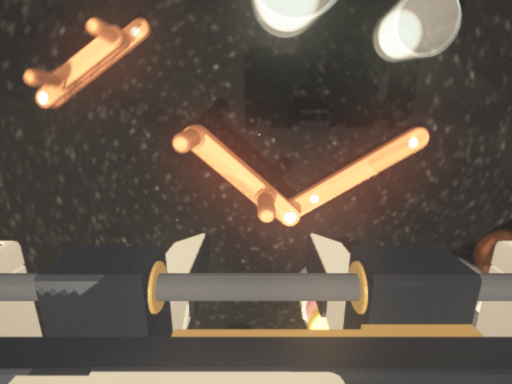

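The outer bar now lies over the inner. I see the rivet at (290,217), the elbow peg top at (182,143), the tip peg top at (266,214) and the far screw at (413,142).

```bash
python3 - <<'E'
from h import *
C=np.load("T3.npy");K=robot.camera_model("wrist")["camera_matrix"]
def w(p,z):
    d=C[:3,:3]@np.linalg.inv(K)@[*p,1];o=C[:3,3];return o+d*(z-o[2])/d[2]
H=w((290,217),.029);E=w((182,144),.098);T=w((266,213),.098);S=w((413,142),.015)
an=lambda a:np.degrees(np.arctan2(a[1],a[0]))
print(H,E,T,S);n=lambda a:np.linalg.norm(a[:2]);print(n(E-H),n(T-E))
print("inner",an(E-H)%360-an(S-H),"outer",(an(H-E)-an(T-E)))
Hm=np.array([.610,.069]);a=an(E-H)
for z in(np.radians(a),):
  q=Hm+.14*np.array([np.cos(z),np.sin(z)]);print("elbow",q,a)
delta(q[0],q[1],.069,2.4)
E
```

```text
[0.61008307 0.06963883 0.029     ] [0.47484244 0.03802592 0.098     ] [0.56820667 0.06141304 0.098     ] [0.61987597 0.23194699 0.015     ]
0.1388862918711704 0.09624882495611525
inner 106.60959811779945 outer -0.9060178414034166
elbow [0.4736749  0.03713359] -166.8431717939272
t 9.13 p [0.5503 0.0619 0.2074] yaw 2.523 F [-0.2  0.2  0.4] open 0.0548 grip 0.0
shift [ 0.0491 -0.0654  0.1376] turn 0.123
```

Outer is folded (about 0°) and inner is about 107°. Next I grip the elbow peg.

```bash

python3 -m jog '[[[0.2,0.025,-0.033,0,0.12],[0.2,0.0495,-0.065,0,0.12],[0.2,0.0495,-0.065,0.02,0.12],[0.2,0.0495,-0.065,0.05,0.12],[0.2,0.0495,-0.065,0.08,0.12]]]'
python3 -c "
from h import *
delta(.4743,.0376,.069,2.4)"
```

```text
time: 9.55
tool_pos: [0.47, 0.0364, 0.1222]
tool_rot: [3.14, 0.001, 2.418]
contact_force: [0.7, -0.2, -0.4]
opening: 0.055
grip_force: 0.0
t 9.55 p [0.47   0.0364 0.1222] yaw 2.418 F [ 0.7 -0.2 -0.4] open 0.055 grip 0.0
shift [-0.0023  0.0037  0.0532] turn 0.018
```

```bash

python3 -m jog '[[[0.2,-0.001,0.001,0.02,0],[0.2,-0.001,0.001,0.04,0],[0.2,-0.001,0.001,0.053,0],[0.2,-0.001,0.001,0.053,0],[-0.9,-0.001,0.001,0.053,0]]]'
python3 -m jog '[[[-0.9,0,0,0,0],[-0.9,0,0,0,0],[-0.9,0,0,0,0],[-0.9,0,0,0,0],[-0.9,0,0,0,0]]]' 20
python3 -m jog '[[[-0.9,0,0,0,0],[-0.9,0,0,0,0],[-0.9,0,0,0,0]]]'
python3 - <<'E'
from h import *
s=robot.observe();p=s["tool_pos"];H=np.array([.610,.069]);print(p,np.linalg.norm(p[:2]-H))
M=R.from_euler("xyz",s["tool_rot"])
a0=np.arctan2(*(p[:2]-H)[::-1])%(2*np.pi);e=np.radians(87.0);r=.14
A=np.r_[a0:e:17j];A=np.r_[A,e-.03,e-.06]
P=np.c_[H+r*np.c_[np.cos(A),np.sin(A)],np.full(len(A),p[2])]
P[0]=p
for k in range(0,len(P)-1,5):
    print(np.degrees(A[k]),np.round(M.inv().apply(P[k+1:k+6]-P[k])[:,:2],4).tolist())
E
```

```text
time: 9.97
tool_pos: [0.4709, 0.0367, 0.0688]
tool_rot: [-3.14, -0.002, 2.418]
contact_force: [-0.3, -0.5, 0.3]
opening: 0.0516
grip_force: 0.0
time: 10.38
tool_pos: [0.4721, 0.0365, 0.0702]
tool_rot: [3.141, 0.001, 2.416]
contact_force: [0.3, -0.9, -0.4]
opening: 0.0198
grip_force: 0.0
time: 10.63
tool_pos: [0.4726, 0.0367, 0.0702]
tool_rot: [3.14, 0.001, 2.416]
contact_force: [3.1, 3.0, 2.5]
opening: 0.0175
grip_force: 20.0
[0.47264496 0.03667141 0.07018578] 0.14110827648743887
193.24437738755213 [[0.0121, 0.011], [0.0235, 0.0225], [0.0335, 0.0352], [0.042, 0.049], [0.0489, 0.0637]]
160.0430094539421 [[0.0051, 0.0154], [0.0084, 0.0313], [0.0098, 0.0474], [0.0093, 0.0636], [0.007, 0.0797]]
126.84164152033205 [[-0.0042, 0.0157], [-0.0101, 0.0308], [-0.0178, 0.0451], [-0.027, 0.0584], [-0.0378, 0.0705]]
93.640273586722 [[-0.0121, 0.0108], [-0.0154, 0.0134], [-0.0188, 0.0159]]
```

```bash

python3 -m jog '[[[-0.9,0.012,0.011,0,0],[-0.9,0.0235,0.0225,0,0],[-0.9,0.0335,0.035,0,0],[-0.9,0.042,0.049,0,0],[-0.9,0.049,0.0635,0,0]]]'
python3 -m jog '[[[-0.9,0.005,0.0155,0,0],[-0.9,0.0085,0.0315,0,0],[-0.9,0.01,0.0475,0,0],[-0.9,0.0095,0.0635,0,0],[-0.9,0.007,0.0795,0,0]]]'
python3 -c "
from h import *
delta(.526,.181,.07,2.416)"
```

```text
time: 11.05
tool_pos: [0.4734, 0.1167, 0.0695]
tool_rot: [-3.135, -0.005, 2.415]
contact_force: [-9.2, -2.3, 7.5]
opening: 0.0176
grip_force: 20.0
time: 11.47
tool_pos: [0.5221, 0.1813, 0.069]
tool_rot: [-3.137, -0.005, 2.416]
contact_force: [-5.9, 0.2, 2.8]
opening: 0.0176
grip_force: 20.0
t 11.47 p [0.5221 0.1813 0.069 ] yaw 2.416 F [-5.9  0.2  2.8] open 0.0176 grip 20.0
shift [-0.0031  0.0024 -0.001 ] turn -0.0
```

```bash

python3 -m jog '[[[-0.9,-0.004,0.0155,0,0],[-0.9,-0.01,0.031,0,0],[-0.9,-0.018,0.045,0,0],[-0.9,-0.027,0.0585,0,0],[-0.9,-0.038,0.0705,0,0]]]'
python3 -m jog '[[[-0.9,-0.012,0.011,0,0],[-0.9,-0.0155,0.0135,0,0],[-0.9,-0.0155,0.0135,0,0],[-0.9,-0.0155,0.0135,0,0],[-0.9,-0.0155,0.0135,0,0]]]'
python3 -c "
from h import *
delta(.617,.209,.07,2.416)"
```

```text
time: 11.88
tool_pos: [0.5984, 0.2086, 0.0689]
tool_rot: [-3.138, -0.004, 2.416]
contact_force: [-5.1, -0.8, 1.5]
opening: 0.0173
grip_force: 20.0
time: 12.3
tool_pos: [0.6184, 0.2084, 0.0689]
tool_rot: [-3.138, -0.004, 2.416]
contact_force: [-5.3, 2.9, 1.4]
opening: 0.0173
grip_force: 20.0
t 12.3 p [0.6184 0.2084 0.0689] yaw 2.416 F [-5.3  2.9  1.4] open 0.0173 grip 20.0
shift [ 0.0015 -0.0005 -0.0011] turn -0.0
```

```bash

python3 -m jog '[[[-0.9,-0.003,0.0025,0,0],[-0.9,-0.003,0.0025,0,0],[-0.9,-0.003,0.0025,0,0],[-0.9,-0.003,0.0025,0,0]]]'
python3 -m jog '[[[0,0,0,0,0],[0.2,0,0,0,0],[0.2,0,0,0,0],[0.2,0,0,0,0],[0.2,0,0,0,0]]]' >/dev/null
python3 -m jog '[[[0.2,0,0,-0.03,0],[0.2,0,0,-0.06,0],[0.2,0,0,-0.1,0],[0.2,0.03,-0.03,-0.14,0],[0.2,0.04,-0.04,-0.16,0]]]'
python3 - <<'E'
from h import *
import cv2
s=robot.observe();m=robot.camera_model("wrist")
cv2.imwrite("pics/w4.png",robot.read_camera("wrist")[:,:,::-1])
T=np.eye(4);T[:3,:3]=R.from_euler("xyz",s["tool_rot"]).as_matrix();T[:3,3]=s["tool_pos"];np.save("T4.npy",T@m["mount"])
E
```

```text
time: 12.63
tool_pos: [0.6187, 0.2084, 0.0687]
tool_rot: [-3.133, -0.009, 2.416]
contact_force: [-17.6, 1.6, 8.5]
opening: 0.0174
grip_force: 20.0
time: 13.47
tool_pos: [0.5677, 0.2041, 0.2306]
tool_rot: [3.141, 0.0, 2.415]
contact_force: [-0.3, 1.3, 0.0]
opening: 0.0551
grip_force: 0.0
```

View pics/w4.png

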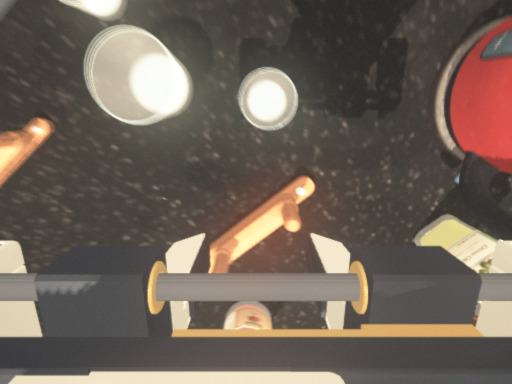

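The elbow is at the stop (17 N) and the bars look stacked; the tumbler is upright. I retreat to get a clear top view.

```bash

python3 -m jog '[[[0.2,0.035,0,0,0],[0.2,0.07,0,0,0],[0.2,0.105,0,0,0],[0.2,0.14,0,0,0],[0.2,0.17,0,0,0]]]' >/dev/null
python3 -m jog '[[[0.2,0.035,0,0,0],[0.2,0.07,0,0,0],[0.2,0.1,0,0,0],[0.2,0.125,0,0,0],[0.2,0.125,0,0,0]]]'
python3 - <<'E'
from h import *
import cv2
a=cv2.cvtColor(robot.read_camera("top"),cv2.COLOR_RGB2BGR)
cv2.imwrite("pics/t5.png",cv2.resize(a[90:260,150:350],None,fx=3.5,fy=3.5,interpolation=cv2.INTER_CUBIC))
E
```

```text
time: 14.35
tool_pos: [0.3442, 0.4027, 0.2299]
tool_rot: [3.141, -0.001, 2.42]
contact_force: [-0.9, -0.7, -0.9]
opening: 0.0552
grip_force: 0.0
```

View pics/t5.png

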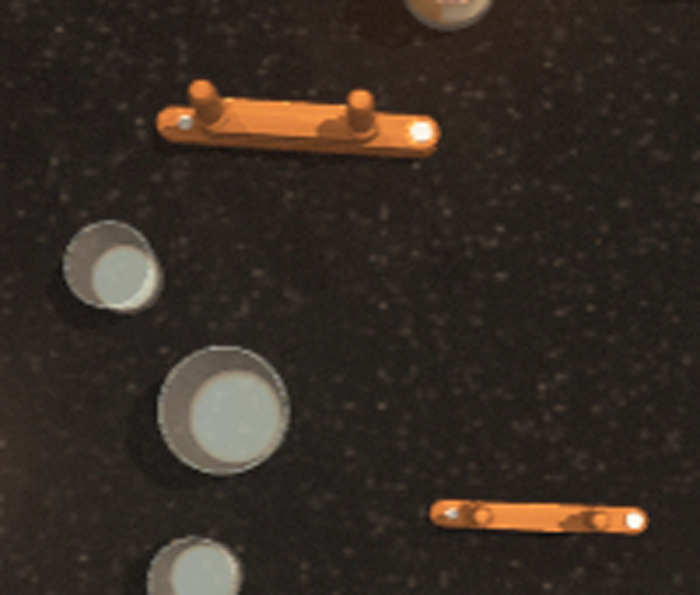

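The top view shows all three bars stacked: peg tops at crop (202,90) and (360,98), rivet at (422,130). The tumbler is unmoved at crop (223,410), and the arm is clear, so I hand in.

```bash
python3 -c "
from cell import robot
print(robot.hand_in())"
```

```text
the job is handed in; nothing more can be done
None
```

The rack is fully folded, outer bar over inner with the inner still about 107° out, then both swung home; the tumbler stayed in place, the gripper is clear, and I handed it in at about 14.4 s (the hand-in returned no verdict).

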